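Set out pipe stubs by size on the welding fixture

ROBOT

A 7-joint arm with a two-finger parallel gripper is mounted at the origin on the work surface. World frame = base frame: x ahead of the robot, y to its left, z up, the work surface at z = 0. Lengths are in mm, angles in rad, forces in N, time in s.
With the tool pointing down it reaches from about 400 to 900 mm from the base axis. Payload 5.6 kg.
Tool frame: the origin (TCP) lies at the very end of the fingers, on their centre line; the grasp point (between the pads) lies behind it (grip_depth is the z of the grasp point in the tool frame, in mm); z points along the fingers, y is the direction in which the jaws open and shut (so a half turn about z gives the same grasp; the last joint's range is limited). The gripper opens to 92 mm and grips with 3 to 60 N. Pads are 20 mm wide; open, the fingers measure 128 mm over their backs; the gripper's body (75 mm by 189 mm) begins 69 mm behind the grasp point.
Start: joints at [1.305, 0.468, -0.012, 1.603, 0.006, 1.071, -0.056], TCP at [143.582, -633.951, 214.592] pointing down, gripper open.
Joint ranges: [-2.53, 2.53], [-0.31, 2.02], [-1.57, 1.55], [0.28, 2.44], [-1.29, 4.43], [0.15, 1.84], [-2.92, 2.92]. Speed limits (rad/s): [2.57, 2.57, 3.14, 3.14, 3.14, 3.14, 3.14].

INTERFACE

Orientations are given as [roll, pitch, yaw] about the fixed x, y, z axes, in that order (R = Rz(yaw) Ry(pitch) Rx(roll)).
In Python, from cell import sense, read_camera, camera_info, finish_job, grip_depth gives the robot as it stands. The module is installed in compiled form; this text tells all that it offers.
- The arm moves only by the tool arm_command, never from a script. Its argument "rows" is a list that holds one entry, the list of rows, each a list of 5 numbers: the shift along the world's x, y, z in m, then the turn about the world's z in rad, then the closure, from -1 (fully open) to 1 (shut). A call has 1 to 10 rows; each row is the pose to reach, as a shift and turn from the pose measured when the call began; what a row does not reach only later rows make up. A row lasts 1/8 s, in which the tool goes at most 62.5 mm and 10.7 degrees, less where a joint would pass 70% of its speed; a pose out of reach is approached as far as the arm can. A call with a gripper value outside its range is refused whole. The fingers move at their own pace and stop on an object; the grip force is fixed at half the most. Time passes only in rows, so rows that repeat a pose let the fingers close. It gives the time, the measured TCP pose, the force and the opening at its end, in the units of the state.
- sense(): the state, without advancing time (a new reading comes with each control period).
- read_camera(name): name is "scene" or "top" or "wrist"; returns (picture, depth): 420x560x3 uint8, red, green, blue; 420x560 float32, mm along the optical axis (not along the pixel's ray), 0 where there is no reading.
- camera_info(name): a dict with "K" (3x3 intrinsics, pixels), "rvec" (rotation vector, rad) and "tvec" (3), from world to camera coordinates, as OpenCV has them. Camera axes: x right, y down, z forward; pixel columns grow to the right and rows downward; lengths in mm; the calibration is good to about 2 mm. The wrist camera is an equidistant fisheye: a pixel r from the principal point sees the ray r / f radians off the axis. A picture is of the moment at which its call begins: read the wrist's pose just before it. camera_info takes no time and is no camera call; for the wrist camera it gives the pose at the moment of the call.
- finish_job(): hands the job in, once; it reports no verdict.
The state is a dict: "clock": time; "q": joint angles; "qd": joint speeds; "effort": joint torques, N m; "position": TCP position; "ee_rot": TCP orientation; "force": force on the tool from outside, world axes, zero at the start; "torque": the same for the moment, N m; "finger_gap": opening from 0.0 (shut) to 1.0 (fully open).
Only numpy, scipy, OpenCV 4.12 (cv2) and the standard library are available. Lean on these libraries where they do the work, as an engineer would, in place of code of your own. Each camera call takes 0.05 s, during which the arm holds its last target. There are 200 camera calls.

TASK

Set the four steel pipe stubs out for tacking: stand one on each of the four seat pads of the fixture bar, in order of size, with the biggest on the pad next to the upright end stop and the smallest on the pad farthest from it. Each should stand upright the same way up as it is now, centred on its pad, and none may be knocked over on the way.

Things in the scene. Friction and masses are not known exactly. Their poses are not given: they have to be found in the camera images.
- stub_48: Pipe stub, the biggest of four: a bare steel tube open at both ends, standing upright on the table, outside diameter 48 mm, bore 38 mm, height 100 mm, about 360 g. Origin: centre of its lower end; z axis up along the tube.
- stub_42: Pipe stub, the second biggest of four: a bare steel tube open at both ends, standing upright on the table, outside diameter 42 mm, bore 33 mm, height 80 mm, about 250 g. Origin: centre of its lower end; z axis up along the tube.
- stub_34: Pipe stub, the third biggest of four: a bare steel tube open at both ends, standing upright on the table, outside diameter 34 mm, bore 26 mm, height 62 mm, about 150 g. Origin: centre of its lower end; z axis up along the tube.
- stub_27: Pipe stub, the smallest of four: a bare steel tube open at both ends, standing upright on the table, outside diameter 27 mm, bore 19 mm, height 45 mm, about 70 g. Origin: centre of its lower end; z axis up along the tube.
- pad_a: Seat pad, one of four alike in a row on the fixture bar (first from the bar's +y end): a fixed flat grey steel disc, diameter 66 mm, 6 mm thick, with a dark ring drawn on it. Origin: centre of its underside, which is 12 mm above the table; the pad's flat top is 18 mm above the table. Pads are about 90 mm apart (78 to 102 mm), and up to 6 mm off the bar's middle line.
- pad_b: Seat pad, one of four alike in a row on the fixture bar (second from the bar's +y end): a fixed flat grey steel disc, diameter 66 mm, 6 mm thick, with a dark ring drawn on it. Origin: centre of its underside, which is 12 mm above the table; the pad's flat top is 18 mm above the table. Pads are about 90 mm apart (78 to 102 mm), and up to 6 mm off the bar's middle line.
- pad_c: Seat pad, one of four alike in a row on the fixture bar (third from the bar's +y end): a fixed flat grey steel disc, diameter 66 mm, 6 mm thick, with a dark ring drawn on it. Origin: centre of its underside, which is 12 mm above the table; the pad's flat top is 18 mm above the table. Pads are about 90 mm apart (78 to 102 mm), and up to 6 mm off the bar's middle line.
- pad_d: Seat pad, one of four alike in a row on the fixture bar (fourth from the bar's +y end): a fixed flat grey steel disc, diameter 66 mm, 6 mm thick, with a dark ring drawn on it. Origin: centre of its underside, which is 12 mm above the table; the pad's flat top is 18 mm above the table. Pads are about 90 mm apart (78 to 102 mm), and up to 6 mm off the bar's middle line.
- stop: End stop: fixed upright steel plate 60 mm wide across the bar, 12 mm thick along it, on a small dark foot 36 mm long (along the bar), top 62 mm above the table. It stands at one end of the fixture bar, about 70 mm beyond the last pad; at which end varies. (At the other end is only a low brass-topped screw, top 32 mm above the table.) Origin: centre of its underside, 12 mm above the table.
- bar: Fixture bar: fixed flat steel bar lying on the table, 90 mm wide (its x axis), 470 mm long (its y axis), 12 mm thick, carrying the four pads, the end stop and the screw. Origin: centre of its underside, z axis up.
Not all that is in view belongs to the job. Leave any purple look-alike of the stub_34 alone. What is shaped like the stub_48 but blue is not meant.

How it is judged:
By the outcome, as a careful person would: the job done as asked, in the order asked, and still so for the second after the job is handed in, with the robot touching nothing.
It also fails if it takes over 115 s, if anything falls off the work surface, if the arm or the gripper's body presses on something with over 40 N, if the wrist force passes 120 N, or if a joint passes its speed limit or range.

## Working session

There is one attempt and no reset: what is moved stays moved. The work goes in short steps, Python scripts to look and compute and a tool call to move; the robot and the scene stay as the last step left them, time stands still between calls to the robot, and variables do not carry over. Pictures are saved under pics/ and viewed, about 12 in all and at most 16, crops included, and the job is handed in when it is done.

Besides the shell and the picture viewer there is one more tool, called after "Emit:" in YAML: its name, and indented under it one key for each argument. arm_command: Moves the arm, as the interface text tells. Its arguments: {"type":"object","properties":{"rows":{"type":"array"}},"required":["rows"]}

```bash
mkdir -p pics
python3 - <<'E'
from cell import *
import cv2,numpy as np
print(sense(),grip_depth)
for n in ("top","scene"):
    p,d=read_camera(n); np.savez(f"{n}0.npz",p=p,d=d); cv2.imwrite(f"pics/{n}0.png",p[:,:,::-1]); i=camera_info(n); print(n,i)
E
```

```text
{'clock': 0.0, 'q': array([ 1.30495473,  0.46839408, -0.01162873,  1.60361938,  0.00600914,
        1.07139953, -0.05627336]), 'qd': array([-0.00036109, -0.00061666, -0.00061518, -0.0008581 , -0.0003884 ,
        0.00152651,  0.00031113]), 'effort': array([-7.47489285e-04, -5.20579290e+01, -1.26986121e-02, -2.43745118e+01,
       -5.65367157e-02,  1.71834952e-02,  1.81418586e-04]), 'position': array([ 143.46579476, -633.36818054,  213.63115947]), 'ee_rot': array([-3.13981109e+00,  1.20748496e-04,  2.22831870e-01]), 'force': array([ 0.69374691,  0.03408532, -0.61009957]), 'torque': array([-0.02543089,  0.00911049,  0.01837209]), 'finger_gap': 0.996124648953063} -18.700000000000003
top {'K': array([[473.20100579,   0.        , 279.40331474],
       [  0.        , 473.20100579, 204.15829723],
       [  0.        ,   0.        ,   1.        ]]), 'rvec': array([ 2.16341662, -2.1281752 ,  0.19257878]), 'tvec': array([ -40.28211813,  551.38903746, 1184.74867036])}
scene {'K': array([[455.04358064,   0.        , 279.76668783],
       [  0.        , 455.04358064, 210.79984193],
       [  0.        ,   0.        ,   1.        ]]), 'rvec': array([ 1.07489128,  2.45016301, -0.96172564]), 'tvec': array([ 388.44040179, -253.12123152, 1235.38850673])}
```

View pics/top0.png

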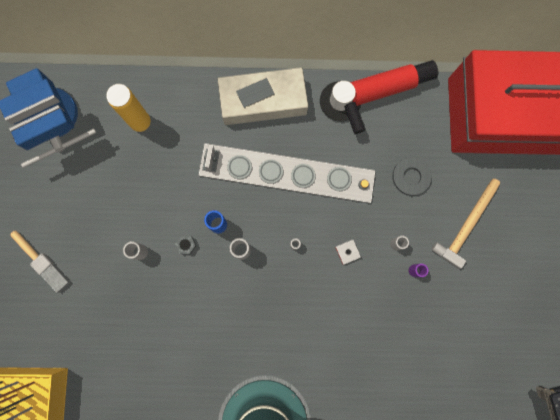

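View pics/scene0.png

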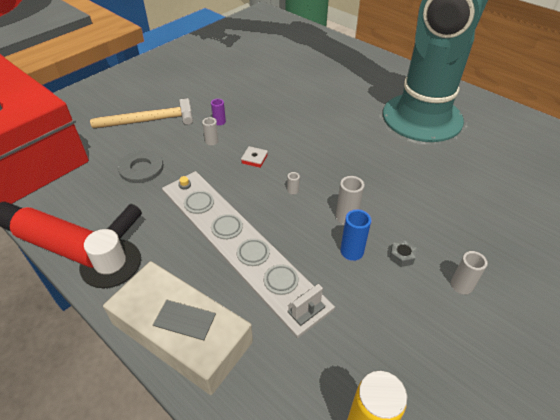

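The top view shows the stop at the left (+y) end of the bar at (213,158), with pads at (239,167), (271,172), (303,176) and (340,180). Grey tubes stand at (133,250), (240,248), (296,244) and (402,243). Blue (215,220) and purple (419,270) are the look-alikes, and there is a hex nut at (186,244). I'll size the tubes by height and diameter.

```bash
cat > h.py <<'E'
import numpy as np,cv2
from cell import *
def cast(info,uv,z):
    R=cv2.Rodrigues(info["rvec"])[0]; c=-R.T@info["tvec"]
    d=np.c_[np.atleast_2d(uv),np.ones(len(np.atleast_2d(uv)))]@np.linalg.inv(info["K"]).T@R
    return c+d*((z-c[2])/d[:,2])[:,None]
def cloud(info,d):
    v,u=np.indices(d.shape); K=info["K"]; R=cv2.Rodrigues(info["rvec"])[0]
    P=np.stack([(u-K[0,2])/K[0,0]*d,(v-K[1,2])/K[1,1]*d,d],-1)
    return (P-info["tvec"])@R
E
python3 - <<'E'
from h import *
i=camera_info("top"); f=np.load("top0.npz"); P=cloud(i,f["d"]); p=f["p"]
for u,v in [(133,250),(240,248),(296,244),(402,243),(215,220),(419,270),(186,244)]:
    w=P[v-20:v+20,u-20:u+20].reshape(-1,3); t=w[w[:,2]>25]; h=np.percentile(t[:,2],95)
    r=t[t[:,2]>h-6]; c,rad=cv2.minEnclosingCircle(r[:,:2].astype(np.float32)); print((u,v),"h",h.round(),np.round(c),"rad",round(rad,1),len(r))
g=cv2.cvtColor(p,cv2.COLOR_RGB2GRAY)
for u,v in [(239,167),(271,172),(303,176),(340,180)]:
    w=P[v-4:v+5,u-4:u+5,2]; print("pad",cast(i,(u,v),18).round(1),np.median(w).round(1))
m=P[...,2]; print("bar px",i["tvec"].shape)
cv2.imwrite("pics/c1.png",cv2.resize(p[135:290,110:440,::-1],None,fx=2.4,fy=2.4,interpolation=cv2.INTER_CUBIC))
E
```

```text
(133, 250) h 82.0 [392. 172.] rad 186.3 92
(240, 248) h 103.0 [405.  34.] rad 66.6 111
(296, 244) h 1258.0 [355. -11.] rad 0.0 4
(402, 243) h 66.0 [ 409. -185.] rad 182.5 67
(215, 220) h 103.0 [435.  70.] rad 113.7 105
(419, 270) h 842.0 [355. -11.] rad 0.0 9
(186, 244) h 1258.0 [355. -11.] rad 0.0 5
pad [[655.4  78.3  18. ]] 18.5
pad [[643.4  -7.8  18. ]] 18.2
pad [[634.  -93.9  18. ]] 17.9
pad [[ 625.  -193.4   18. ]] 18.6
bar px (3,)
```

View pics/c1.png

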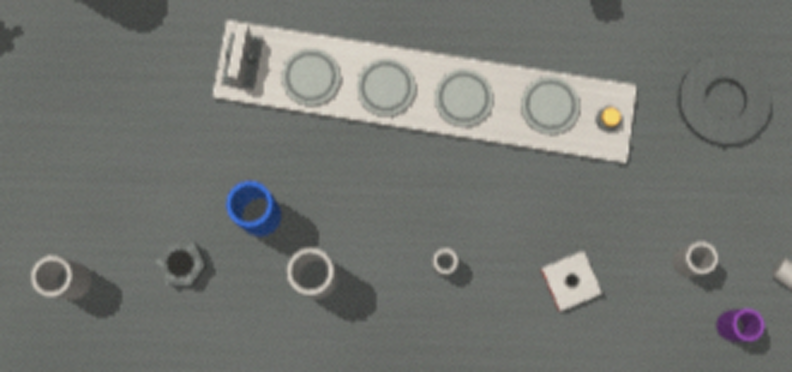

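Heights from depth: (133,250) is about 82 mm, so stub_42. (240,248) is about 103, so stub_48. (402,243) is about 66, so stub_34. (296,244) is the smallest ring, so stub_27. The crop agrees: all four are bare steel, and blue and purple are separate. Next come the precise centres.

```bash
cat >> h.py <<'E'
def rim(p,u,v,r=18,thr=150):
    w=p[v-r:v+r,u-r:u+r].astype(int); m=((w.min(2)>thr)&(w.max(2)-w.min(2)<40)).astype(np.uint8)
    cs,_=cv2.findContours(m,cv2.RETR_EXTERNAL,cv2.CHAIN_APPROX_NONE); c=max(cs,key=cv2.contourArea)
    e=cv2.fitEllipse(cv2.convexHull(c)); return np.array(e[0])+[u-r,v-r],e[1]
E
python3 - <<'E'
from h import *
i=camera_info("top"); p=np.load("top0.npz")["p"]
for n,u,v,h in [(42,133,250,80),(48,240,248,100),(27,296,244,45),(34,402,243,62)]:
    c,a=rim(p,u,v); print(n,c.round(1),np.round(a,1),cast(i,c,h).round(1))
    if n==42: print(p[v-12:v+13:2,u,0])
# blue
m=((p[...,2]>90)&(p[...,0]<70)&(p[...,2]>p[...,1].astype(int)+50)).astype(np.uint8); ys,xs=np.nonzero(m[200:240,195:235]); print("blue",cast(i,(xs.mean()+195,ys.mean()+200),60).round())
# pads: light bar mask holes
w=p.astype(int); k=((w.min(2)>170)).astype(np.uint8)
for u,v in [(239,167),(271,172),(303,176),(340,180)]:
    q=1-k[v-17:v+18,u-17:u+18]; n,l,st,ce=cv2.connectedComponentsWithStats(q); j=l[17,17]; cs,_=cv2.findContours((l==j).astype(np.uint8),cv2.RETR_EXTERNAL,cv2.CHAIN_APPROX_NONE); e=cv2.fitEllipse(max(cs,key=cv2.contourArea)); c=np.array(e[0])+[u-17,v-17]
    print("pad",c.round(1),np.round(e[1],1),st[j][4],cast(i,c,18).round(1))
E
```

```text
42 [130.8 249.6] [16.1 16.4] [[425.9 334.7  80. ]]
[110 111 178 116  99  92  87  80  86 171 138 103 109]
48 [238.7 247.6] [18.7 19.1] [[433.9  67.4 100. ]]
27 [295.1 243.3] [9.3 9.6] [[450.9 -73.1  45. ]]
34 [402.1 241.9] [12.2 12.8] [[ 457.8 -344.4   62. ]]
blue [[504. 134.  60.]]
pad [239.6 165.8] [35.  41.1] 680 [[658.8  76.8  18. ]]
pad [271.5 170.7] [34.8 41.3] 657 [[646.9  -9.2  18. ]]
pad [303.2 175.4] [34.9 41.5] 658 [[635.6 -94.5  18. ]]
pad [339. 179.] [23.2 24.9] 467 [[ 627.5 -190.7   18. ]]
```

Emit:
arm_command:
  rows:
    - [[0.045,0.041,0,0.1,-1],[0.09,0.083,0,0.2,-1],[0.135,0.124,0,0.3,-1],[0.18,0.165,0,0.3,-1],[0.225,0.206,0,0.3,-1],[0.27,0.248,0,0.3,-1],[0.315,0.289,0,0.3,-1],[0.315,0.289,0,0.3,-0.3],[0.315,0.289,0,0.3,-0.3]]

```text
clock: 1.23
position: [457.8, -344.7, 213.3]
ee_rot: [-3.139, 0.001, 0.523]
force: [-1.4, -0.9, -0.4]
finger_gap: 0.806
```

Run:
```python
from h import *
s=sense(); i=camera_info("wrist"); p,d=read_camera("wrist"); cv2.imwrite("pics/w1.png",p[:,:,::-1]); print(s["clock"],s["position"],s["ee_rot"],s["finger_gap"]); print(i)
R=cv2.Rodrigues(i["rvec"])[0]; print("cam",-R.T@i["tvec"],R[2])
```

```text
1.225 [ 457.83349144 -344.70499053  213.29937474] [-3.13940022e+00  1.15596571e-03  5.22786464e-01] 0.8062177075268631
{'K': array([[325.1922621 ,   0.        , 284.80698409],
       [  0.        , 325.1922621 , 205.37835253],
       [  0.        ,   0.        ,   1.        ]]), 'rvec': array([-2.50170649,  1.44648172,  0.20907412]), 'tvec': array([-525.7384616 ,  185.27906849,  453.00957454])}
cam [ 526.59940481 -304.48326366  382.00778376] [-0.24350013 -0.13782998 -0.96005759]
```

View pics/w1.png

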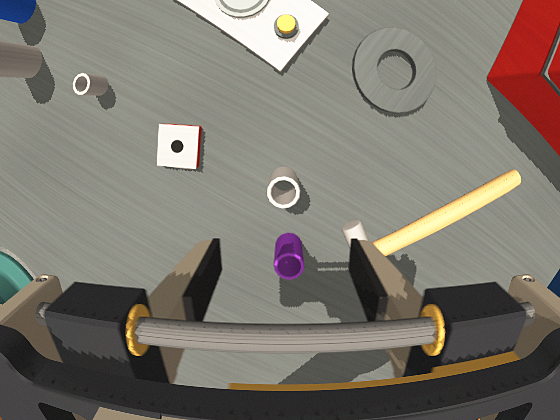

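The wrist view shows the white rim of stub_34 at (284,190), purple at (288,258), the square plate at (180,146) and stub_27 at (83,85).

```bash
cat >> h.py <<'E'
def wcast(info,uv,z):
    K=info["K"]; uv=np.atleast_2d(np.array(uv,float)); 
    q=cv2.fisheye.undistortPoints(uv[:,None,:],K,np.zeros(4))[:,0]
    R=cv2.Rodrigues(info["rvec"])[0]; c=-R.T@info["tvec"]; d=np.c_[q,np.ones(len(q))]@R
    return c+d*((z-c[2])/d[:,2])[:,None]
def wproj(info,P):
    return cv2.fisheye.projectPoints(np.array(P,float).reshape(-1,1,3),info["rvec"].reshape(3,1),info["tvec"].reshape(3,1),info["K"],np.zeros(4))[0][:,0]
def wrim(p,info,u,v,z,r=24,thr=170):
    "outer rim contour cast to the plane of the rim, circle fitted: centre, radius"
    w=p[v-r:v+r,u-r:u+r].astype(int); m=((w.min(2)>thr)&(w.max(2)-w.min(2)<45)).astype(np.uint8)
    cs,_=cv2.findContours(m,cv2.RETR_EXTERNAL,cv2.CHAIN_APPROX_NONE); c=max(cs,key=lambda k:cv2.contourArea(cv2.convexHull(k)))
    g=wcast(info,cv2.convexHull(c)[:,0]+[u-r,v-r],z)[:,:2].astype(np.float32); e=cv2.fitEllipse(g); return np.array(e[0]),np.array(e[1])/2
E
python3 - <<'E'
from h import *
p=cv2.imread("pics/w1.png")[:,:,::-1]; i=camera_info("wrist")
print(wproj(i,[[458,-344.5,62],[458,-344.5,213]]))
print(wrim(p,i,284,190,62), "purple",wcast(i,(289,265),62), wcast(i,(288,240),0))
E
```

```text
Traceback (most recent call last):
  File "h.py", line 21, in wproj
    return cv2.fisheye.projectPoints(np.array(P,float).reshape(-1,1,3),info["rvec"].reshape(3,1),info["tvec"].reshape(3,1),info["K"],np.zeros(4))[0][:,0]
           ~~~~~~~~~~~~~~~~~~~~~~~~~^^^^^^^^^^^^^^^^^^^^^^^^^^^^^^^^^^^^^^^^^^^^^^^^^^^^^^^^^^^^^^^^^^^^^^^^^^^^^^^^^^^^^^^^^^^^^^^^^^^^^^^^^^^^^
cv2.error: OpenCV(4.12.0) /io/opencv/modules/calib3d/src/fisheye.cpp:83: error: (-215:Assertion failed) _tvec.getMat().isContinuous() && _rvec.getMat().isContinuous() in function 'projectPoints'
```

```bash
sed -i 's/info\["rvec"\].reshape(3,1),info\["tvec"\].reshape(3,1)/info["rvec"].copy().reshape(1,1,3),info["tvec"].copy().reshape(1,1,3)/' h.py
python3 - <<'E'
from h import *
p=cv2.imread("pics/w1.png")[:,:,::-1]; i=camera_info("wrist")
print(wrim(p,i,284,190,62), "purple",wcast(i,(289,265),62), wcast(i,(288,240),0))
print(wproj(i,[[458,-344.5,62],[458,-344.5,213]]))
E
```

```text
(array([ 456.04449463, -342.46936035]), array([16.4401226 , 16.66176033])) purple [[ 388.02684051 -389.0743484    62.        ]] [[ 391.40295747 -386.37742325    0.        ]]
[[285.49470746 191.35352679]
 [285.53805536 254.51612894]]
```

Emit:
arm_command:
  rows:
    - [[-0.001,0.001,-0.06,0,-0.3],[-0.001,0.001,-0.12,0,-0.3],[-0.001,0.001,-0.17,0,-0.3],[-0.001,0.001,-0.196,0,-0.3],[-0.001,0.001,-0.196,0,-0.3],[-0.001,0.001,-0.196,0,1],[-0.001,0.001,-0.196,0,1],[-0.001,0.001,-0.196,0,1],[-0.001,0.001,-0.196,0,1],[-0.001,0.001,-0.196,0,1]]

```text
clock: 2.52
position: [456.6, -344.9, 18.6]
ee_rot: [-3.141, 0.001, 0.521]
force: [-2.0, 1.0, 6.5]
finger_gap: 0.358
```

Emit:
arm_command:
  rows:
    - [[0,0,0.05,0,1],[0,0.0,0.1,0,1],[0.03,0.05,0.1,0.15,1],[0.065,0.095,0.1,0.3,1],[0.1,0.14,0.1,0.46,1],[0.135,0.19,0.1,0.62,1],[0.165,0.235,0.1,0.78,1],[0.178,0.25,0.1,0.94,1],[0.178,0.25,0.1,0.94,1]]

```text
clock: 3.65
position: [635.0, -92.9, 118.4]
ee_rot: [-3.141, -0.0, 1.462]
force: [0.5, -0.5, -2.2]
finger_gap: 0.355
```

Run:
```python
from h import *
s=sense(); i=camera_info("wrist"); p,d=read_camera("wrist"); cv2.imwrite("pics/w2.png",p[:,:,::-1]); print(s["clock"],s["position"],s["ee_rot"],s["finger_gap"])
print(wproj(i,[[658.8,76.8,18],[646.9,-9.2,18],[635.6,-94.5,18],[627.5,-190.7,18],[450.9,-73.1,45],[433.9,67.4,100]]))
```

```text
3.65 [635.01581595 -92.90706979 118.36917262] [-3.14079639e+00 -1.57943661e-04  1.46222545e+00] 0.3553924830561866
[[2.91203497e+02 7.15327637e+00]
 [2.88238389e+02 1.08029876e+02]
 [2.85808313e+02 2.09090662e+02]
 [2.88185705e+02 3.03463293e+02]
 [8.06967368e+01 2.16046127e+02]
 [1.38630026e-02 6.47194729e+01]]
```

View pics/w2.png

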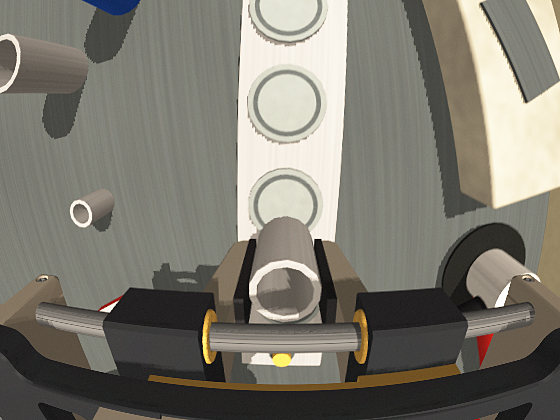

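The wrist view shows pads b (287,103) and c (285,203), with part of a at (288,3). The held stub's rim is at (285,290). I'll fit b and c by their rings and measure the held stub in the same image.

```bash
cat >> h.py <<'E'
def wpad(p,info,u,v,z=18):
    "inside of the dark ring: flood from its centre, hull cast to z, circle fit"
    g=cv2.GaussianBlur(p,(3,3),0).copy(); m=np.zeros((g.shape[0]+2,g.shape[1]+2),np.uint8)
    cv2.floodFill(g,m,(int(u),int(v)),0,(22,)*3,(22,)*3,4|cv2.FLOODFILL_FIXED_RANGE|cv2.FLOODFILL_MASK_ONLY|(255<<8))
    cs,_=cv2.findContours(m[1:-1,1:-1],cv2.RETR_EXTERNAL,cv2.CHAIN_APPROX_NONE); c=max(cs,key=cv2.contourArea)
    e=cv2.fitEllipse(wcast(info,c[:,0],z)[:,:2].astype(np.float32)) if info else cv2.fitEllipse(c); return np.round(e[0],1),np.round(np.array(e[1])/2,1)
E
python3 - <<'E'
from h import *
p=cv2.imread("pics/w2.png")[:,:,::-1].copy(); i=camera_info("wrist")
print("b",wpad(p,i,287,103),"c",wpad(p,i,284,192))
print("held",wrim(p,i,285,290,162,r=38,thr=190), "27",wrim(p,i,82,213,45,r=22), wproj(i,[[635,-93,162]]))
t=np.load("top0.npz")["p"].copy(); it=camera_info("top")
for u,v in [(239,167),(271,172),(303,176),(340,180)]:
    c,a=wpad(t,None,u,v); print("top",c,a,cast(it,c,18).round(1))
E
```

```text
b (array([645.5,  -6.8]), array([23. , 23.1])) c (array([634.9, -90.2]), array([18.8, 24.3]))
held (array([634.10467529, -87.95688629]), array([12.2930479 , 15.11599731])) 27 (array([450.52407837, -72.12562561]), array([12.75382519, 13.03414059])) [[286.42818776 294.69291395]]
top [238.9 166.3] [7.8 8.2] [[657.4  78.6  18. ]]
top [270.2 170.6] [7.9 8.3] [[647.2  -5.6  18. ]]
top [302.9 174.9] [8.  8.1] [[637.  -93.6  18. ]]
top [338.8 178.1] [8.1 8.3] [[ 630.1 -190.2   18. ]]
```

Emit:
arm_command:
  rows:
    - [[0,-0.06,0,0,1],[0,-0.12,0,0,1],[0,-0.18,0,0,1],[0,-0.19,0,0,1],[0,-0.19,0,0,1]]

```text
clock: 4.32
position: [632.5, -287.3, 117.9]
ee_rot: [-3.139, 0.002, 1.453]
force: [-0.1, 0.9, -0.8]
finger_gap: 0.359
```

Run:
```python
from h import *
s=sense(); i=camera_info("wrist"); p,d=read_camera("wrist"); cv2.imwrite("pics/w3.png",p[:,:,::-1]); print(s["clock"],s["position"],s["ee_rot"],s["finger_gap"])
q=wproj(i,[[658,77,18],[645.5,-7,18],[635.6,-94,18],[628.5,-190.5,18]]); print(q.round())
for u,v in q: print(wpad(p.copy(),i,u,v))
c=s["position"]; print("held",wrim(p,i,285,290,c[2]+43.6,r=38,thr=190))
```

```text
4.325 [ 632.52909475 -287.28998858  117.87414143] [-3.13891812e+00  1.85393659e-03  1.45301667e+00] 0.3593604774594564
[[ 267. -152.]
 [ 262.  -95.]
 [ 261.  -15.]
 [ 266.   94.]]Traceback (most recent call last):
  File "<stdin>", line 4, in <module>
  File "h.py", line 30, in wpad
    cv2.floodFill(g,m,(int(u),int(v)),0,(22,)*3,(22,)*3,4|cv2.FLOODFILL_FIXED_RANGE|cv2.FLOODFILL_MASK_ONLY|(255<<8))
    ~~~~~~~~~~~~~^^^^^^^^^^^^^^^^^^^^^^^^^^^^^^^^^^^^^^^^^^^^^^^^^^^^^^^^^^^^^^^^^^^^^^^^^^^^^^^^^^^^^^^^^^^^^^^^^^^^
cv2.error: OpenCV(4.12.0) /io/opencv/modules/imgproc/src/floodfill.cpp:522: error: (-211:One of the arguments' values is out of range) Seed point is outside of image in function 'floodFill'
```

View pics/w3.png

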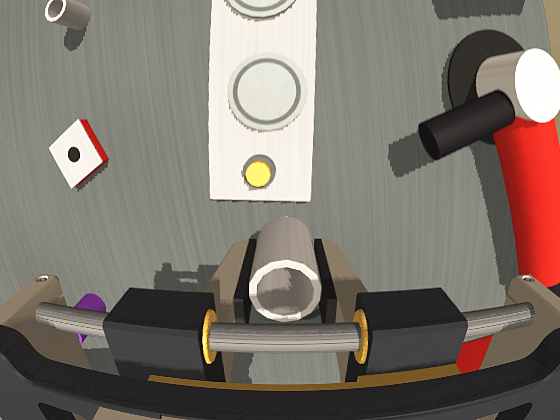

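This view shows pad d fully at (267,92), the brass screw at (258,173), and c only in part.

Emit:
arm_command:
  rows:
    - [[0.003,0.05,0,0,1],[0.003,0.1,0,0,1],[0.003,0.1,0,0,1],[0.003,0.1,0,0,1]]

```text
clock: 4.88
position: [636.4, -183.5, 118.4]
ee_rot: [-3.139, 0.001, 1.459]
force: [0.4, -0.5, -1.8]
finger_gap: 0.357
```

```bash
cat >> h.py <<'E'
def look(name,pads,held=None):
    s=sense(); i=camera_info("wrist"); p,d=read_camera("wrist"); cv2.imwrite(f"pics/{name}.png",p[:,:,::-1])
    print(s["clock"],s["position"].round(1),s["ee_rot"].round(3),round(s["finger_gap"],3))
    for n,P in pads.items():
        u,v=wproj(i,[[*P,18]])[0]
        if 30<u<530 and 30<v<390: print(n,(int(u),int(v)),wpad(p.copy(),i,u,v))
    return s,i,p
PADS=dict(a=(658,77),b=(645.5,-7),c=(635.6,-94),d=(628.5,-190.5))
E
python3 - <<'E'
from h import *
p=cv2.imread("pics/w3.png")[:,:,::-1].copy()
look("w4",PADS)
E
```

```text
4.875 [ 636.4 -183.5  118.4] [-3.139e+00  1.000e-03  1.459e+00] 0.357
c (271, 102) (array([635.8, -91.6]), array([23.2, 23.2]))
d (277, 215) (array([ 628.3, -182.9]), array([17.2, 24.5]))
```

Emit:
arm_command:
  rows:
    - [[-0.001,0.05,0,0,1],[-0.001,0.091,0,0,1],[-0.001,0.091,-0.03,0,1],[-0.001,0.091,-0.06,0,1],[-0.001,0.091,-0.073,0,1],[-0.001,0.091,-0.077,0,1],[-0.001,0.091,-0.08,0,1],[-0.001,0.091,-0.08,0,1]]

```text
clock: 5.92
position: [635.7, -94.2, 39.0]
ee_rot: [-3.141, 0.002, 1.456]
force: [0.0, 0.4, -1.7]
finger_gap: 0.359
```

Emit:
arm_command:
  rows:
    - [[0,0.001,-0.0025,0,1],[0,0.001,-0.0025,0,1],[0,0.001,-0.0025,0,1]]

```text
clock: 6.3
position: [635.9, -93.1, 36.7]
ee_rot: [-3.141, 0.002, 1.456]
force: [-0.2, -0.5, -1.2]
finger_gap: 0.357
```

Emit:
arm_command:
  rows:
    - [[0,0,-0.001,0,1],[0,0,-0.001,0,1],[0,0,-0.001,0,0],[0,0,-0.001,0,-0.3],[0,0,-0.001,0,-0.3],[0,0,-0.001,0,-0.3],[0,0,0.05,0,-0.3],[0,0,0.1,0,-0.3],[0,0,0.1,0,-0.3]]

```text
clock: 7.42
position: [638.9, -93.0, 141.4]
ee_rot: [3.134, 0.002, 1.456]
force: [1.1, 0.1, -0.0]
finger_gap: 0.647
```

Emit:
arm_command:
  rows:
    - [[-0.06,0.007,0,0,-0.3],[-0.12,0.013,0,0,-0.3],[-0.18,0.018,0,0,-0.3],[-0.187,0.02,0,0,-0.4],[-0.187,0.02,0,0,-0.4]]

```text
clock: 8.05
position: [452.4, -73.2, 141.5]
ee_rot: [3.133, 0.002, 1.456]
force: [0.3, -0.4, -0.1]
finger_gap: 0.705
```

Run:
```python
from h import *
s,i,p=look("w5",PADS)
u,v=wproj(i,[[451,-72.6,45]])[0].astype(int); print(u,v,wrim(p,i,u,v,45,r=26))
it=camera_info("top"); t,_=read_camera("top"); cv2.imwrite("pics/t5.png",t[:,:,::-1]); c,a=rim(t,302,172,r=12,thr=165); print("34 now",c,a,cast(it,c,80))
```

```text
8.05 [452.4 -73.2 141.5] [3.133e+00 2.000e-03 1.456e+00] 0.705
a (471, 33) (array([656.8,  80.4]), array([22.7, 23.1]))
b (468, 115) (array([646.4,  -3.9]), array([22.9, 23.1]))
c (460, 199) (array([644.5, -99.8]), array([19.4, 27.8]))
d (449, 281) (array([ 629.5, -182.2]), array([15.9, 24.2]))
282 207 (array([450.35888672, -70.17566681]), array([12.92867279, 13.01411247]))
34 now [297.43028736 170.21716022] (24.715051651000977, 34.6502571105957) [[634.91616327 -75.36901246  80.        ]]
```

View pics/t5.png

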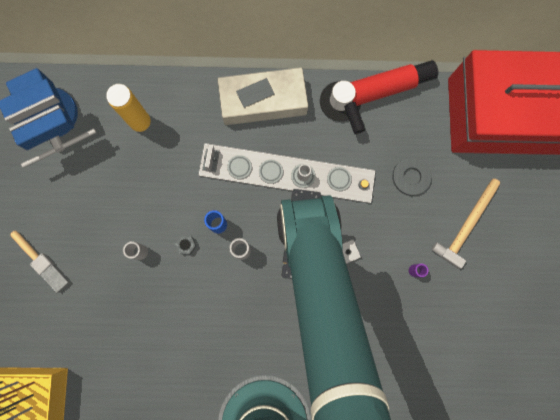

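The top view shows stub_34 standing on pad c at about (304,171). Now I grasp stub_27.

Emit:
arm_command:
  rows:
    - [[-0.001,0.001,-0.05,0,0],[-0.001,0.001,-0.09,0,0],[-0.001,0.001,-0.12,0,0],[-0.001,0.001,-0.13,0,0],[-0.001,0.001,-0.13,0,1],[-0.001,0.001,-0.13,0,1],[-0.001,0.001,-0.13,0,1],[-0.001,0.001,-0.13,0,1]]

```text
clock: 9.15
position: [453.5, -72.4, 12.4]
ee_rot: [3.13, 0.001, 1.456]
force: [-0.8, 0.2, 3.7]
finger_gap: 0.29
```

Emit:
arm_command:
  rows:
    - [[0,0,0,0,1],[0,0,0.05,0,1],[0,0,0.1,0,1],[0.03,-0.05,0.1,0,1],[0.06,-0.1,0.1,0,1],[0.09,-0.15,0.1,0,1],[0.12,-0.2,0.1,0,1],[0.15,-0.21,0.1,0,1],[0.177,-0.21,0.1,0,1],[0.177,-0.21,0.1,0,1]]

```text
clock: 10.4
position: [631.5, -281.4, 111.8]
ee_rot: [3.13, 0.0, 1.457]
force: [-0.7, 0.4, -0.6]
finger_gap: 0.286
```

Run:
```python
from h import *
s,i,p=look("w6",PADS)
it=camera_info("top"); t,_=read_camera("top"); cv2.imwrite("pics/t6.png",t[:,:,::-1]); c,a=rim(t,304,171,r=11,thr=165); print("34 now",c,a,cast(it,c,80))
```

```text
10.4 [ 631.5 -281.4  111.8] [3.13  0.    1.457] 0.286
d (266, 101) (array([ 628.4, -188.1]), array([23.2, 23.2]))
34 now [304.16587639 166.45823145] (16.89052963256836, 26.97222900390625) [[645.10999224 -92.53012958  80.        ]]
```

View pics/w6.png

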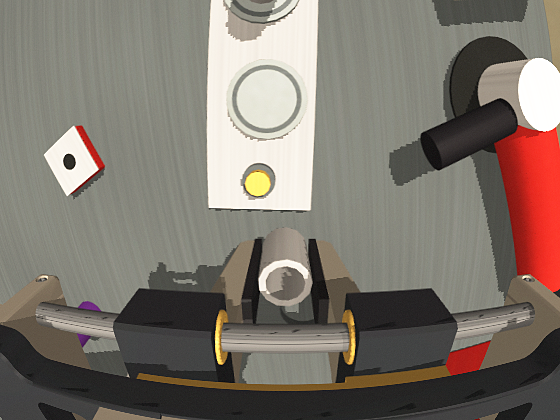

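Stub_27 is held, and pad d shows clearly at (266,98). Now I place it on d.

Emit:
arm_command:
  rows:
    - [[-0.003,0.05,0,0,1],[-0.003,0.0915,0,0,1],[-0.003,0.0915,-0.03,0,1],[-0.003,0.0915,-0.06,0,1],[-0.003,0.0915,-0.073,0,1],[-0.003,0.0915,-0.077,0,1],[-0.003,0.0915,-0.08,0,1],[-0.003,0.0915,-0.08,0,1]]

```text
clock: 11.5
position: [626.8, -190.7, 32.5]
ee_rot: [3.131, 0.001, 1.456]
force: [-0.7, 0.4, -1.5]
finger_gap: 0.286
```

Emit:
arm_command:
  rows:
    - [[0.0015,0.001,-0.0015,0,1],[0.0015,0.001,-0.0025,0,1],[0.0015,0.001,-0.0025,0,1],[0.0015,0.001,-0.0025,0,0],[0.0015,0.001,-0.0025,0,-0.2],[0.0015,0.001,-0.0025,0,-0.2],[0.0015,0.001,-0.0025,0,-0.2],[0,0,0.05,0,-0.2],[0,0,0.1,0,-0.2],[0,0,0.1,0,-0.2]]

```text
clock: 12.75
position: [629.8, -191.1, 137.3]
ee_rot: [3.123, 0.003, 1.456]
force: [-0.1, 0.4, -0.7]
finger_gap: 0.604
```

Emit:
arm_command:
  rows:
    - [[-0.035,0.045,0,0,-0.3],[-0.07,0.09,0,0,-0.5],[-0.105,0.135,0,0,-0.74],[-0.14,0.18,0,0,-0.74],[-0.175,0.23,0,0,-0.74],[-0.197,0.258,0,0,-0.74],[-0.197,0.258,0,0,-0.74]]

```text
clock: 13.62
position: [430.9, 68.6, 136.9]
ee_rot: [3.124, 0.003, 1.461]
force: [1.0, -0.4, 0.2]
finger_gap: 0.869
```

Run:
```python
from h import *
s,i,p=look("w7",PADS)
u,v=wproj(i,[[433.9,67.4,100]])[0].astype(int); print(u,v,wrim(p,i,u,v,100,r=45))
```

```text
13.625 [430.9  68.6 136.9] [3.124e+00 3.000e-03 1.461e+00] 0.869
a (495, 170) (array([656.7,  80. ]), array([22.8, 23.2]))
b (480, 245) (array([646.2,  -4.1]), array([22.7, 23. ]))
c (464, 310) (array([ 658.6, -131.3]), array([ 67.7, 102.2]))
d (447, 366) (array([ 688.4, -205.8]), array([ 10. , 312.3]))
288 235 (array([433.56115723,  69.83198547]), array([23.38970566, 23.51579857]))
```

View pics/w7.png

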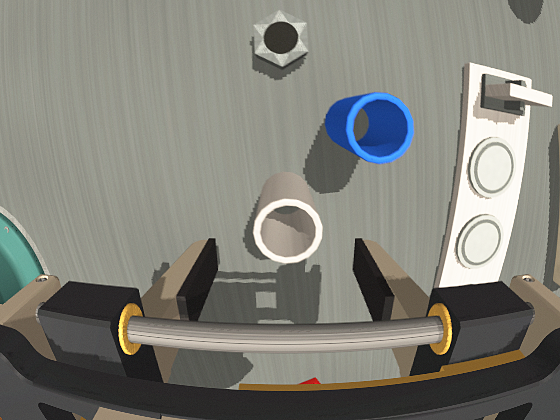

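The wrist view shows the rim of stub_48 at (288,232) between the fingers and the blue look-alike at (380,127), up and to the right. I turn the jaws a little away from blue and descend.

Emit:
arm_command:
  rows:
    - [[0.003,0,0,-0.15,-0.43],[0.003,0,0,-0.3,-0.43],[0.003,0,-0.03,-0.3,-0.43],[0.003,0,-0.065,-0.3,-0.43],[0.003,0,-0.096,-0.3,-0.43],[0.003,0,-0.096,-0.3,-0.43],[0.003,0,-0.096,-0.3,1],[0.003,0,-0.096,-0.3,1],[0.003,0,-0.096,-0.3,1],[0.003,0,-0.096,-0.3,1]]

```text
clock: 14.92
position: [435.3, 67.3, 42.0]
ee_rot: [3.122, 0.003, 1.158]
force: [-3.1, 1.3, 7.1]
finger_gap: 0.518
```

Emit:
arm_command:
  rows:
    - [[0,0,0.05,0,1],[0,0,0.1,0,1],[0.04,-0.04,0.1,0.1,1],[0.08,-0.082,0.1,0.2,1],[0.12,-0.082,0.1,0.3,1],[0.17,-0.082,0.1,0.3,1],[0.21,-0.082,0.1,0.3,1],[0.222,-0.082,0.1,0.3,1],[0.222,-0.082,0.1,0.3,1]]

```text
clock: 16.05
position: [656.8, -14.8, 141.5]
ee_rot: [3.123, 0.003, 1.458]
force: [-1.2, -0.0, -4.6]
finger_gap: 0.52
```

Run:
```python
from h import *
s,i,p=look("w8",PADS)
```

```text
16.05 [656.8 -14.8 141.5] [3.123e+00 3.000e-03 1.458e+00] 0.52
a (271, 100) (array([656.4,  80.7]), array([23.1, 23.2]))
b (269, 193) (array([6.453e+02, 6.000e-01]), array([18.3, 24.4]))
c (270, 276) (array([ 636.4, -100.2]), array([ 8.7, 24.6]))
d (275, 347) (array([ 639.4, -187.3]), array([  7.4, 233.2]))
```

Emit:
arm_command:
  rows:
    - [[0,0.05,0,0,1],[0,0.0935,0,0,1],[0,0.0935,-0.03,0,1],[0,0.0935,-0.06,0,1],[0,0.0935,-0.073,0,1],[0,0.0935,-0.077,0,1],[0,0.0935,-0.079,0,1],[0,0.0935,-0.079,0,1]]

```text
clock: 17.1
position: [656.6, 78.8, 63.6]
ee_rot: [3.123, 0.003, 1.458]
force: [-0.0, 0.4, -3.5]
finger_gap: 0.516
```

Emit:
arm_command:
  rows:
    - [[0,0,-0.0015,0,1],[0,0,-0.003,0,1],[0,0,-0.0035,0,1],[0,0,-0.0035,0,1]]

```text
clock: 17.6
position: [656.8, 78.8, 60.5]
ee_rot: [3.122, 0.003, 1.458]
force: [-1.1, -1.0, 0.4]
finger_gap: 0.518
```

The weight has come off (Fz -4.6 to +0.4), so the stub is in contact. I release and retreat.

Emit:
arm_command:
  rows:
    - [[0,0,0,0,0],[0,0,0,0,-0.5],[0,0,0,0,-0.5],[0,0,0,0,-0.5],[0,0,0.03,0,-0.5],[0,0,0.08,0,-0.5],[0,0,0.1,0,-0.5],[0,0,0.1,0,-0.5]]

```text
clock: 18.6
position: [657.7, 78.9, 161.9]
ee_rot: [3.119, 0.003, 1.458]
force: [0.1, -0.2, -0.7]
finger_gap: 0.747
```

Emit:
arm_command:
  rows:
    - [[-0.04,0.043,0,0,-0.5],[-0.08,0.086,0,0,-0.5],[-0.12,0.13,0,0,-0.5],[-0.155,0.172,0,0,-0.5],[-0.195,0.215,0,0,-0.5],[-0.232,0.256,0,0,-0.5],[-0.232,0.256,-0.03,0,-0.5],[-0.232,0.256,-0.03,0,-0.5]]

```text
clock: 19.6
position: [423.4, 333.3, 128.7]
ee_rot: [3.124, 0.008, 1.459]
force: [0.3, -0.7, -0.1]
finger_gap: 0.749
```

Run:
```python
from h import *
s,i,p=look("w9",{})
u,v=wproj(i,[[425.9,334.7,80]])[0].astype(int); print(u,v,wrim(p,i,u,v,80,r=40))
```

```text
19.6 [423.4 333.3 128.7] [3.124 0.008 1.459] 0.749
287 225 (array([425.83691406, 337.54214478]), array([20.47548294, 20.54802513]))
```

View pics/w9.png

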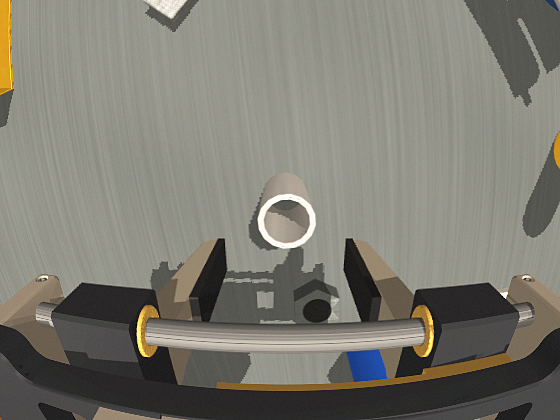

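Stub_42 is at (287,221) with clear space around it. Now I grasp it.

Emit:
arm_command:
  rows:
    - [[0.0025,0.003,0,0,-0.4],[0.0025,0.003,-0.035,0,-0.4],[0.0025,0.003,-0.07,0,-0.4],[0.0025,0.003,-0.097,0,-0.4],[0.0025,0.003,-0.097,0,-0.4],[0.0025,0.003,-0.097,0,1],[0.0025,0.003,-0.097,0,1],[0.0025,0.003,-0.097,0,1],[0.0025,0.003,-0.097,0,1],[0.0025,0.003,-0.097,0,1]]

```text
clock: 20.9
position: [427.2, 337.2, 34.4]
ee_rot: [3.122, 0.005, 1.458]
force: [-2.3, 0.1, 5.3]
finger_gap: 0.454
```

Emit:
arm_command:
  rows:
    - [[0,0,0.06,0,1],[0,-0.03,0.11,0,1],[0.015,-0.08,0.14,0,1],[0.03,-0.14,0.14,0,1],[0.045,-0.2,0.14,0,1],[0.065,-0.255,0.14,0,1],[0.095,-0.305,0.14,0,1],[0.125,-0.355,0.14,0,1],[0.155,-0.4,0.14,0,1],[0.19,-0.437,0.14,0,1]]

```text
clock: 22.15
position: [617.4, -102.5, 174.6]
ee_rot: [3.122, 0.006, 1.456]
force: [1.3, 0.4, -2.4]
finger_gap: 0.447
```

Emit:
arm_command:
  rows:
    - [[0.03,0,-0.02,0,1],[0.03,0,-0.03,0,1],[0.03,0,-0.03,0,1]]

```text
clock: 22.52
position: [645.8, -101.7, 143.4]
ee_rot: [3.125, 0.006, 1.457]
force: [-0.1, 0.4, -2.8]
finger_gap: 0.443
```

Run:
```python
from h import *
s,i,p=look("w10",dict(b=(646,-4)))
u,v=wproj(i,[[657,79,118]])[0].astype(int); print(u,v,wrim(p,i,u,max(v,36),118,r=36))
```

```text
22.525 [ 645.8 -101.7  143.4] [3.125 0.006 1.457] 0.443
b (270, 93) (array([646.7,  -4.4]), array([22. , 23.5]))
268 -43 (array([647.59851074,   3.06455517]), array([2.99686289, 4.82938099]))
```

View pics/w10.png

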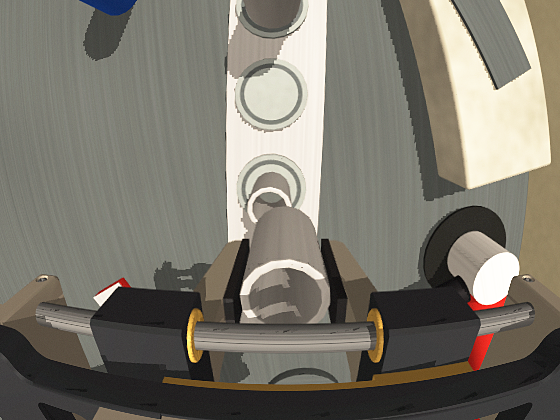

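Pad b is free at (270,94). Stub_34 stands on c at (268,205). Now I place stub_42.

Emit:
arm_command:
  rows:
    - [[0,0.05,0,0,1],[0,0.0965,0,0,1],[0,0.0965,0,0,1],[0,0.0965,-0.03,0,1],[0,0.0965,-0.06,0,1],[0,0.0965,-0.08,0,1],[0,0.0965,-0.086,0,1],[0,0.0965,-0.088,0,1],[0,0.0965,-0.088,0,1]]

```text
clock: 23.7
position: [647.0, -5.2, 57.3]
ee_rot: [3.122, 0.006, 1.457]
force: [-0.6, -1.2, -2.3]
finger_gap: 0.444
```

Emit:
arm_command:
  rows:
    - [[-0.0005,0,-0.002,0,1],[-0.0005,0,-0.004,0,1],[-0.0005,0,-0.005,0,1],[-0.0005,0,-0.005,0,1]]

```text
clock: 24.2
position: [646.6, -5.3, 52.8]
ee_rot: [3.122, 0.006, 1.457]
force: [-1.7, 1.2, 2.1]
finger_gap: 0.446
```

Contact (Fz turned positive). I release, retreat, and move clear for a final look.

Emit:
arm_command:
  rows:
    - [[0,0,0,0,0],[0,0,0,0,-0.4],[0,0,0,0,-0.4],[0,0,0,0,-0.4],[0,0,0.03,0,-0.4],[0,0,0.08,0,-0.4],[0,0,0.13,0,-0.4],[0,0,0.17,0,-0.4],[0,0,0.17,0,-0.4]]

```text
clock: 25.32
position: [648.7, -4.8, 226.8]
ee_rot: [3.115, 0.005, 1.457]
force: [-0.5, -0.7, -0.8]
finger_gap: 0.698
```

Emit:
arm_command:
  rows:
    - [[-0.06,-0.01,0.01,0,-0.4],[-0.12,-0.02,0.02,0,-0.4],[-0.18,-0.03,0.03,0,-0.4],[-0.2,-0.04,0.04,0,-0.4],[-0.2,-0.04,0.04,0,-0.4]]

```text
clock: 25.95
position: [447.6, -45.9, 266.8]
ee_rot: [3.114, 0.007, 1.455]
force: [0.5, 0.2, 0.7]
finger_gap: 0.703
```

Run:
```python
from h import *
s,i,p=look("w11",{})
T=dict(a=(656.8,78.7,118,48),b=(646.4,-5.3,98,42),c=(635.8,-93.2,80,34),d=(628.5,-190,63,27))
it=camera_info("top"); t,_=read_camera("top"); out=[]
R=cv2.Rodrigues(it["rvec"])[0]
for n,(x,y,z,D) in T.items():
    u,v=wproj(i,[[x,y,z]])[0].astype(int)
    uv=cv2.projectPoints(np.array([[[x,y,float(z)]]]),it["rvec"].copy(),it["tvec"].copy(),it["K"],None)[0].ravel()
    print(n,(u,v),"expected top px",uv.round(1)); 
    out.append((u,v))
cv2.imwrite("pics/t11.png",cv2.resize(t[135:215,190:390,::-1],None,fx=4,fy=4,interpolation=cv2.INTER_CUBIC))
```

```text
25.95 [447.6 -45.9 266.8] [3.114 0.007 1.455] 0.703
a (np.int64(460), np.int64(59)) expected top px [236.2 156.9]
b (np.int64(449), np.int64(134)) expected top px [270.1 163.6]
c (np.int64(435), np.int64(204)) expected top px [304.4 170. ]
d (np.int64(421), np.int64(267)) expected top px [341.2 175. ]
```

View pics/w11.png

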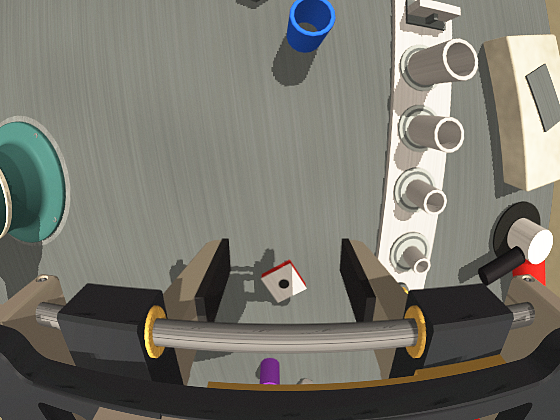

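View pics/t11.png

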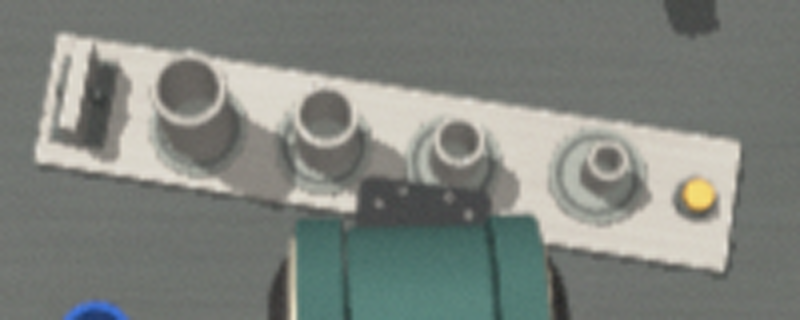

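All four stand on their pads in order. In the top crop stub_27 on d (607,160) looks a little right of the pad ring (597,176), so I'll check it from closer.

Emit:
arm_command:
  rows:
    - [[0.02,-0.05,0,0,-0.4],[0.04,-0.1,0,0,-0.4],[0.06,-0.155,0,0,-0.4],[0.09,-0.205,0,0,-0.4],[0.125,-0.24,0,0,-0.4],[0.165,-0.245,-0.03,0,-0.4],[0.182,-0.245,-0.07,0,-0.4],[0.182,-0.245,-0.11,0,-0.4],[0.182,-0.245,-0.11,0,-0.4]]

```text
clock: 27.18
position: [629.3, -288.0, 150.5]
ee_rot: [3.124, 0.001, 1.458]
force: [-0.2, -0.1, 0.8]
finger_gap: 0.696
```

Run:
```python
from h import *
p=cv2.imread("pics/w11.png")[:,:,::-1]
s,i,p=look("w12",{})
u,v=wproj(i,[[628.5,-190,63]])[0].astype(int); print(u,v,wrim(p,i,u,v,63,r=26))
q=wproj(i,[[628.5,-190,18]])[0].astype(int); print(q)
cv2.imwrite("pics/c12.png",cv2.resize(p[max(q[1]-75,0):q[1]+75,q[0]-100:q[0]+100,::-1],None,fx=4,fy=4,interpolation=cv2.INTER_CUBIC)); print("crop origin",q[0]-100,max(q[1]-75,0))
t,_=read_camera("top"); it=camera_info("top")
for n,u,v,z,r in [("a",238,158,118,11),("b",271,164,98,10),("c",305,170,80,8),("d",342,175,63,7)]:
    w=t[v-r:v+r+1,u-r:u+r+1].astype(np.uint8); cc=cv2.HoughCircles(cv2.resize(cv2.cvtColor(w,cv2.COLOR_RGB2GRAY),None,fx=8,fy=8,interpolation=cv2.INTER_CUBIC),cv2.HOUGH_GRADIENT,1,40,param1=80,param2=12,minRadius=r*3,maxRadius=r*8)
    if cc is not None: c=(cc[0,0,:2]+.5)/8-.5+[u-r,v-r]; print(n,c.round(1),cc[0,0,2]/8,cast(it,c,z).round(1))
cv2.imwrite("pics/t12.png",cv2.resize(t[135:215,190:390,::-1],None,fx=4,fy=4,interpolation=cv2.INTER_CUBIC))
```

```text
27.175 [ 629.3 -288.   150.5] [3.124e+00 1.000e-03 1.458e+00] 0.696
267 91 (array([ 630.1875    , -191.01359558]), array([20.09205055, 20.50200081]))
[269  94]
crop origin 169 19
a [236.4 156.5] 7.45 [[657.8  78.4 118. ]]
b [270.9 163.1] 6.3 [[647.6  -7.3  98. ]]
c [304.2 169.6] 4.7125 [[636.8 -92.8  80. ]]
d [341.6 174.6] 3.5125 [[ 629.5 -191.1   63. ]]
```

View pics/c12.png

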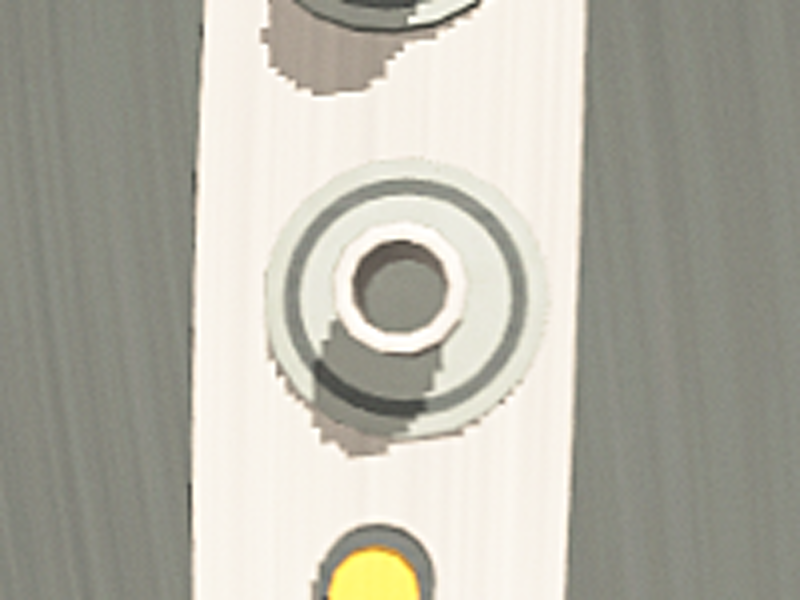

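Seen from almost overhead, the rim of stub_27 is at (400,287) and the pad ring at (405,297). Allowing for the expected parallax of (-8,-12), it is centred to about 1 mm. The top-camera rim centres match the pads to within about 2 mm for all four.

```bash
python3 -c "
from cell import *
print(finish_job(), sense()['clock'])"
```

```text
the job is handed in; nothing more can be done
the job is handed in; nothing more can be done
```

All four stubs stand upright on the fixture bar in size order, starting at the stop (+y end): stub_48 on pad_a, stub_42 on b, stub_34 on c and stub_27 on d. None was knocked over, and the blue and purple look-alikes were never touched. I handed the job in at about 27 s with the gripper open and well clear.

- **Final positions:** The last top-camera rim centres lie within about 2 mm of the pad centres for all four. The close wrist view puts stub_27 within about 1 mm of its ring.
- **Disagreements:** The wrist and top cameras differed by up to about 3 mm in y, so I aimed between them. The automatic rim fits on two late wrist pictures locked onto the wrong edges, so I discarded them. For pad_d I relied on reading the ring in the crop.
- **Tilt:** The tool picked up about 1–1.5° of tilt over the moves. The stubs looked flat on their pads afterwards.

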